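# Mix a sample bottle on the touch mixer

### The job

Pick up the white sample bottle, the tallest of the three white containers (stout body, narrower cap), press it upright down onto the round sprung pad of the mixer until the pad is fully depressed and hold it down for about a second. Then lift it off and stand it upright in the shallow steel tray, setting it down rather than dropping it, and let go.

Things in the scene. Friction and masses are not known exactly. Their poses are not given: they have to be found in the camera images.
- sample_center (a point): Centre, 45 mm above the foot, of the loose white sample bottle: 90 mm tall, straight round body 46 mm in diameter up to 64 mm, then a screw cap 34 mm in diameter; 0.11 to 0.23 kg; starts upright on the desk, z up its axis. Beside it stand two white containers not wanted: a slim one (28 mm in diameter, 80 mm tall) and a low wide jar (64 mm in diameter, 45 mm tall).
- pad_top (a point): Centre of the top face of the mixer's round flat black rubber pad, 68 mm in diameter; moves with it. It starts 78 mm above the desk and goes straight down 12 mm to its stop. The mixer is a white box 130 x 120 mm, its top 58 mm above the desk, fixed to the desk; the pad stands over its middle on a steel stem. z axis up.
- mixer_pad (a joint): Travel of the sprung pad in m: 0 is up, 0.012 is fully depressed. The spring pushes back with about 2.5 N at the top and 8.5 N fully down, and lifts the pad again when unloaded.
- tray_floor (a point): Centre of the inner floor (3 mm above the desk) of the shallow open square steel tray, 150 x 150 mm outside, walls 3 mm thick and 18 mm high, fixed to the desk. x and y axes run along its sides, z up.
There are look-alikes about, which are no part of the job. What is shaped like the part that bears tray_floor but green is not meant.

How it is judged:
By the outcome, as a careful person would: the job done as asked, in the order asked, and still so for the second after the job is handed in, with the robot touching nothing.
It also fails if it takes over 58 s, if anything falls off the work surface, if the arm or the gripper's body presses on something with over 40 N, if the wrist force passes 120 N, or if a joint passes its speed limit or range.

### The arm

A 6-joint arm with a two-finger parallel gripper is mounted at the origin on the work surface. World frame = base frame: x ahead of the robot, y to its left, z up, the work surface at z = 0. Lengths are in mm, angles in rad, forces in N, time in s.
With the tool pointing down it reaches from about 400 to 925 mm from the base axis. Payload 12.5 kg.
Tool frame: the origin (TCP) lies on the front face of the gripper's body, between the roots of the fingers; the fingertips stand 78 mm ahead of it and the grasp point (between the pads) lies 59 mm ahead of it (env.nose_length is the distance from the TCP to the fingertips, in mm); z points along the fingers, y is the line along which they close (so a half turn about z gives the same grasp; the last joint's range is limited). The gripper opens to 95 mm and grips with 3 to 60 N. Pads are 20 mm wide; open, the fingers measure 119 mm over their backs; the gripper's body (75 mm by 180 mm) begins 59 mm behind the grasp point.
Start: joints at [1.137, 0.491, 1.559, -0, 1.092, -0.106], TCP at [201.206, 591.738, 292.261] pointing down, gripper open.
Joint ranges: [-3.1, 3.1], [-0.84, 2.19], [0.05, 2.79], [-1.13, 4.28], [0.06, 2.93], [-2.69, 2.69]. Speed limits (rad/s): [2.22, 2.22, 2.79, 3.14, 3.14, 3.14].

### API

Orientations are given as [roll, pitch, yaw] about the fixed x, y, z axes, in that order (R = Rz(yaw) Ry(pitch) Rx(roll)).
In Python, from cell import env gives the robot as it stands.
- The arm moves only by the tool jog_arm, never from a script. Its argument "motion" is a list of rows, each a list of 7 numbers: the turn, a rotation vector about the tool's x, y, z in degrees, then the shift along the tool's x, y, z in mm, then the finger opening in mm, from 0 to 95.1. In form: [[wx, wy, wz, x, y, z, hand], ...]. A call has 1 to 10 rows; each row shifts and turns the commanded pose from where the row before left it, along the tool's axes as they then stand; what a row does not reach is not made up. A row lasts 1/8 s, in which the tool goes at most 62.5 mm and 10.7 degrees, less where a joint would pass 70% of its speed; a pose out of reach is approached as far as the arm can. A call is refused whole if a number of a shift passes 62.5 or a number of a turn 10.7, either way. A call with a gripper value outside its range is refused whole. The fingers move at their own pace and stop on an object; the grip force is fixed at half the most. Time passes only in rows, so rows that do not move let the fingers close. It gives the time, the measured TCP pose, the force, the opening and the grip force at its end, in the units of the state.
- env.state(): the state, without advancing time (a new reading comes with each control period).
- env.read_camera(name): name is "side" or "top"; returns a dict with "color" (384x512x3 uint8, red, green, blue), "z_map" (384x512 float32, mm along the optical axis (not along the pixel's ray), 0 where there is no reading), "camera_matrix" (3x3 intrinsics, pixels), "world_to_cam" (4x4, takes a point from world to camera coordinates). Camera axes: x right, y up, looking along -z (the intrinsics and any distortion apply to the point x, -y, -z); pixel columns grow to the right and rows downward; lengths in mm; the calibration is good to about 2 mm. A picture is of the moment at which its call begins.
- env.job_done(): hands the job in; it is judged then, once.
Trained networks look in the newest picture that a camera, given by its name, has taken for a name from the list of things; names that differ only in an ending like _2 or _b are one class to them, and where a whole thing is asked for, a point or a joint stands for the part that bears it (a point fixed in the world has none). Each returns a list of dicts, best first, with "score" (0 to 1); they miss things now and then, are a little off and sometimes report something else, mostly with a low value. They report only what shows in the picture. A call takes as long as a camera call. They do not tell look-alikes from the thing itself.
- env.recognise(camera, thing): "location" ([column, row] in pixels, amid what is visible of it).
The state is a dict: "t": time; "joints": joint angles; "qvel": joint speeds; "tau": joint torques, N m; "eef_pos": TCP position; "tcp_rot": TCP orientation; "ft_force": force on the tool from outside, world axes, zero at the start; "moment": the same for the moment, N m; "opening": opening from 0.0 (shut) to 1.0 (fully open); "grip_force": force on a finger pad.
Only numpy, scipy, OpenCV 4.12 (cv2) and the standard library are available. Lean on these libraries where they do the work, as an engineer would, in place of code of your own. Each camera call takes 0.05 s, during which the arm holds its last target. There are 200 camera calls.

## Working session

There is one attempt and no reset: what is moved stays moved. The work goes in short steps, Python scripts to look and compute and a tool call to move; the robot and the scene stay as the last step left them, time stands still between calls to the robot, and variables do not carry over. Pictures are saved under pics/ and viewed, at most 10 in all, crops included, and the job is handed in when it is done.

Besides the shell and the picture viewer there is one more tool, called by a JSON object that holds its "op" and its "data". jog_arm: Moves the arm, as the interface text tells. Its arguments: {"type":"object","properties":{"motion":{"type":"array"}},"required":["motion"]}

```bash
mkdir -p pics; cat > h.py <<'E'
import numpy as np, cv2
from cell import env
def world(c,u,v):
    z=c["z_map"][int(v),int(u)]; K=c["camera_matrix"]
    p=np.array([(u-K[0,2])/K[0,0]*z,-(v-K[1,2])/K[1,1]*z,-z,1])
    return (np.linalg.inv(c["world_to_cam"])@p)[:3]
def cloud(c):
    z=c["z_map"].astype(float);K=c["camera_matrix"];v,u=np.mgrid[:z.shape[0],:z.shape[1]]
    P=np.stack([(u-K[0,2])/K[0,0]*z,-(v-K[1,2])/K[1,1]*z,-z,np.ones_like(z)],-1)
    W=(P@np.linalg.inv(c["world_to_cam"]).T)[...,:3]; W[z==0]=np.nan; return W
E
python3 - <<'E'
from h import *
ims=[]
for n in("top","side"):
    c=env.read_camera(n); ims.append(c["color"])
    print(n,np.linalg.inv(c["world_to_cam"])[:3,3].round())
    for t in("sample_center","pad_top","tray_floor"):
        for d in env.recognise(n,t)[:4]:
            u,v=d["location"]; print(t,round(d["score"],2),np.round([u,v]),world(c,u,v).round(1))
    cv2.imwrite(f"pics/{n}0.png",cv2.cvtColor(c["color"],cv2.COLOR_RGB2BGR))
s=env.state();print(s)
E
```

```text
top [ 386.  106. 1311.]
pad_top 0.61 [279. 176.] [528.6  43.7  78.6]
tray_floor 0.95 [191. 175.] [539.3 312.6   5.5]
tray_floor 0.88 [103. 240.] [338.7 578.8   0.7]
side [  412. -1257.   860.]
sample_center 0.66 [254. 245.] [ 460.4 -182.3   48.5]
pad_top 0.54 [273. 202.] [533.4  23.   74.8]
tray_floor 0.83 [267. 180.] [5.339e+02 3.182e+02 1.000e-01]
tray_floor 0.78 [220. 151.] [336.7 604.1  -1.2]
{'t': 0.4, 'joints': array([ 1.13742410e+00,  4.91028226e-01,  1.55900424e+00,  1.69754317e-05,
        1.09171822e+00, -1.05598339e-01]), 'qvel': array([ 0.00091951, -0.00224241,  0.0001449 ,  0.0005485 ,  0.00032072,
       -0.00065625]), 'tau': array([-6.97697560e-04, -6.11910725e+01, -2.58182001e+01,  6.92524365e-02,
        4.52021614e-02, -4.23696065e-05]), 'eef_pos': array([201.17451407, 591.7120858 , 292.14530125]), 'tcp_rot': array([-3.14143708e+00, -3.16369797e-05,  2.81381094e+00]), 'ft_force': array([ 0.45347835, -0.53620349, -0.44780671]), 'moment': array([-0.01855771,  0.03719337, -0.00296462]), 'grip_force': 0.0, 'opening': 0.9977750245824321}
```

View pics/top0.png

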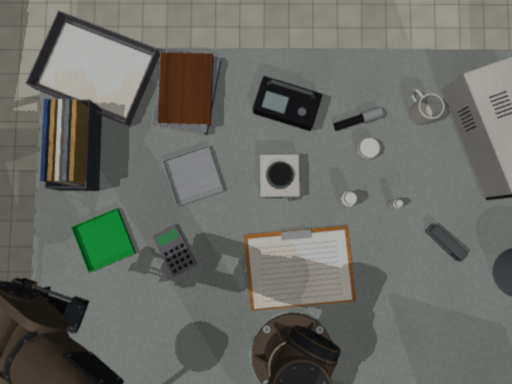

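View pics/side0.png

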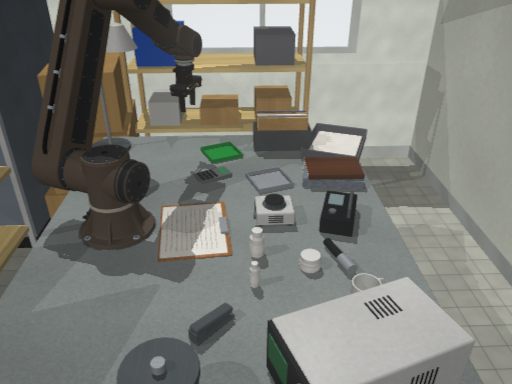

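The top view has three white containers: a low wide jar at (369,148), a stout bottle with cap at (349,199), and a slim one at (397,203). In the side view they are at (311,261), (257,243) and (255,275). The stout, tall one with the narrower cap is at top (349,199) / side (257,243). The steel tray is at top (194,175), and the green one at (103,240) is the look-alike. The pad is at (280,175). I'll refine these and confirm in a crop.

```bash
python3 - <<'E'
from h import *
C={n:env.read_camera(n) for n in("top","side")}
def near(W,xy,r,lo,hi): 
    return (np.hypot(W[...,0]-xy[0],W[...,1]-xy[1])<r)&(W[...,2]>lo)&(W[...,2]<hi)
for n,c in C.items():
    W=cloud(c)
    for nm,xy in(("bottle",(460,-172)),("jar",(605,-225)),("slim",(445,-315))):
        m=near(W,xy,55,15,130)
        if m.sum(): print(n,nm,m.sum(),"zmax",np.percentile(W[m][:,2],98).round(1),"min",W[m].min(0).round(),"max",W[m].max(0).round(),"top mean",W[m&(W[...,2]>np.percentile(W[m][:,2],98)-8)].mean(0).round(1))
    m=near(W,(528,43),60,70,90); P=W[m]; print(n,"pad",m.sum(),P.mean(0).round(1),((P.min(0)+P.max(0))/2).round(1),np.ptp(P,axis=0).round())
    # pad by dark colour
    m2=m&(c["color"].max(2)<70);print(" dark",m2.sum(),W[m2].mean(0).round(1))
    m=near(W,(528,43),95,45,66); r=cv2.minAreaRect(W[m][:,:2].astype(np.float32)); print(" box",r)
    m=near(W,(537,310),112,8,25); r=cv2.minAreaRect(W[m][:,:2].astype(np.float32)); print(" tray",m.sum(),r)
a=cv2.resize(C["side"]["color"][215:295,225:335],(550,400),interpolation=cv2.INTER_CUBIC)
cv2.imwrite("pics/crop.png",a[...,::-1])
E
```

```text
top bottle 239 zmax 92.8 min [ 445. -182.   18.] max [ 489. -137.   95.] top mean [ 467.6 -159.8   89.2]
top jar 376 zmax 48.8 min [ 592. -257.   15.] max [ 651. -197.   51.] top mean [ 622.9 -227.9   44.7]
top slim 116 zmax 84.3 min [ 440. -313.   20.] max [ 467. -288.   85.] top mean [ 454.  -302.5   80.1]
top pad 423 [537.1  42.6  77.4] [537.6  42.7  77.3] [67. 67. 14.]
 dark 423 [537.1  42.6  77.4]
 box ((535.455810546875, 43.04973602294922), (120.1342544555664, 135.03794860839844), 89.67515563964844)
 tray 294 ((540.1044921875, 307.9333190917969), (150.70677185058594, 150.46401977539062), 19.05059814453125)
side bottle 352 zmax 91.9 min [ 445. -188.   15.] max [ 488. -145.   93.] top mean [ 466.3 -164.3   89.5]
side jar 376 zmax 47.7 min [ 591. -265.   15.] max [ 654. -198.   49.] top mean [ 622.  -233.    44.7]
side slim 204 zmax 80.7 min [ 440. -323.   15.] max [ 465. -295.   84.] top mean [ 454.3 -306.9   78.5]
side pad 185 [536.   36.5  77.4] [536.1  41.4  76.1] [66. 70. 12.]
 dark 170 [537.4  35.   77.5]
 box ((533.829345703125, 40.79602813720703), (135.34564208984375, 128.49530029296875), 1.4616318941116333)
 tray 256 ((538.2645263671875, 307.25701904296875), (154.12442016601562, 160.22544860839844), 19.649463653564453)
```

View pics/crop.png

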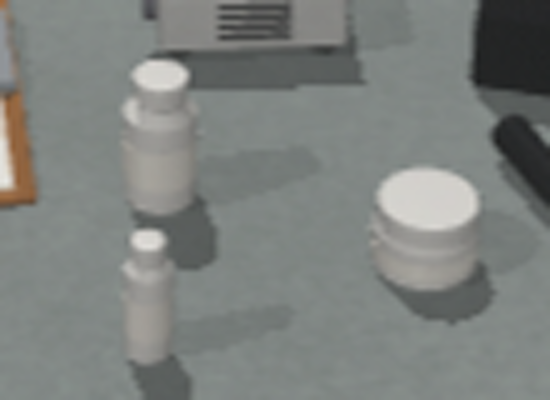

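The crop confirms the stout capped bottle at crop (160,140), 92 mm tall and about 44 mm wide. The slim one (148,300) and the jar (427,230) are not wanted. Measured positions: bottle (467,-162), pad (537,42), tray centre (539,308). These match the given sizes and heights.

{"op": "jog_arm", "data": {"motion": [[0,0,0,-20,-14,0,95],[0,0,0,-41,-30,0,95],[0,0,0,-41,-30,0,95],[0,0,0,-41,-30,0,95],[0,0,0,-41,-30,0,95],[0,0,0,-41,-30,0,95],[0,0,0,-41,-30,0,95],[0,0,0,-41,-30,0,95],[0,0,0,-41,-30,0,95],[0,0,0,-41,-30,0,95]]}}

```text
t: 1.75
eef_pos: [478.5, 195.0, 292.5]
tcp_rot: [3.141, 0.0, 2.813]
ft_force: [1.0, 0.3, -0.2]
opening: 0.997
grip_force: 0.0
```

{"op": "jog_arm", "data": {"motion": [[0,0,0,-11,-38,0,95],[0,0,0,-11,-38,0,95],[0,0,0,-11,-38,0,95],[0,0,0,-11,-38,0,95],[0,0,0,-11,-38,0,95],[0,0,0,-11,-38,0,95],[0,0,0,-11,-38,0,95],[0,0,0,-11,-38,0,95],[0,0,0,-11,-20,0,95],[0,0,0,0,0,0,95]]}}

```text
t: 3.0
eef_pos: [466.7, -142.6, 292.2]
tcp_rot: [-3.142, 0.0, 2.811]
ft_force: [-0.3, 0.9, -0.5]
opening: 0.998
grip_force: 0.0
```

{"op": "jog_arm", "data": {"motion": [[0,0,0,-6.5,-18.5,0,95],[0,0,0,0,0,25,95],[0,0,0,0,0,30,95],[0,0,0,0,0,30,95],[0,0,0,0,0,30,95],[0,0,0,0,0,30,95],[0,0,0,0,0,25,95],[0,0,0,0,0,14,95],[0,0,0,0,0,7,95],[0,0,0,0,0,0,95]]}}

```text
t: 4.25
eef_pos: [467.7, -160.7, 101.4]
tcp_rot: [3.142, 0.0, 2.814]
ft_force: [0.8, -0.2, 0.4]
opening: 1.001
grip_force: 0.0
```

```bash
python3 - <<'E'
from h import *
c=env.read_camera("side");a=c["color"][180:300,190:330]
cv2.imwrite("pics/s1.png",cv2.resize(a,(700,600),interpolation=cv2.INTER_CUBIC)[...,::-1])
E
```

```text
(no output)
```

View pics/s1.png

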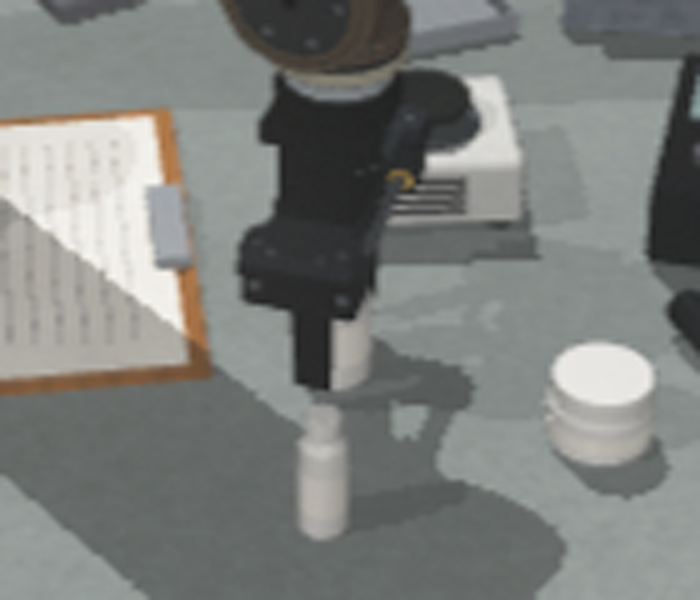

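The bottle stands between the fingers at crop (350,345). Next I close.

{"op": "jog_arm", "data": {"motion": [[0,0,0,0,0,0,10],[0,0,0,0,0,0,10],[0,0,0,0,0,0,10],[0,0,0,0,0,0,10],[0,0,0,0,0,0,10],[0,0,0,0,0,0,10],[0,0,0,0,0,0,10],[0,0,0,0,0,0,10]]}}

```text
t: 5.3
eef_pos: [467.7, -160.5, 101.2]
tcp_rot: [3.141, -0.0, 2.814]
ft_force: [0.2, 0.8, 0.3]
opening: 0.479
grip_force: 30.0
```

{"op": "jog_arm", "data": {"motion": [[0,0,0,0,0,-8,10],[0,0,0,0,0,-16,10],[0,0,0,0,0,-20,10],[0,0,0,0,0,-20,10],[0,0,0,0,0,-20,10],[0,0,0,0,0,-16,10],[0,0,0,0,0,-8,10],[0,0,0,0,8,0,10],[0,0,0,0,16,0,10],[0,0,0,0,22,0,10]]}}

```text
t: 6.55
eef_pos: [482.6, -115.9, 208.6]
tcp_rot: [3.141, -0.001, 2.813]
ft_force: [-0.9, -0.4, -2.1]
opening: 0.477
grip_force: 30.0
```

{"op": "jog_arm", "data": {"motion": [[0,0,0,0,26,0,10],[0,0,0,0,26,0,10],[0,0,0,0,26,0,10],[0,0,0,0,26,0,10],[0,0,0,0,24,0,10],[0,0,0,0,20,0,10],[0,0,0,0,14,0,10],[0,0,0,0,6,0,10],[0,0,0,0,0,0,10],[0,0,0,0,0,0,10]]}}

```text
t: 7.8
eef_pos: [536.5, 41.5, 209.2]
tcp_rot: [-3.142, -0.0, 2.813]
ft_force: [0.1, -0.3, -2.2]
opening: 0.477
grip_force: 30.0
```

```bash
python3 - <<'E'
from h import *
c=env.read_camera("side");a=c["color"][120:240,210:350]
cv2.imwrite("pics/s2.png",cv2.resize(a,(700,600),interpolation=cv2.INTER_CUBIC)[...,::-1])
W=cloud(c);m=(np.hypot(W[...,0]-537,W[...,1]-42)<45)&(W[...,2]>100)&(W[...,2]<210)&(c["color"].min(2)>120)
print(m.sum(),W[m].min(0),W[m].max(0),np.percentile(W[m],[2,98],axis=0))
s=env.state();print(s["eef_pos"],s["tcp_rot"],s["ft_force"],s["opening"])
E
```

```text
127 [512.07645779  11.98115896 110.16990955] [556.43935068  45.36604235 173.19270404] [[512.36787466  13.75338219 110.71289157]
 [556.1701042   42.48424533 169.31529066]]
[536.46458329  41.49393548 209.25741066] [ 3.14158563e+00 -3.96831088e-05  2.81316400e+00] [-0.22498285 -0.30133184 -1.18050508] 0.4795347289201929
```

View pics/s2.png

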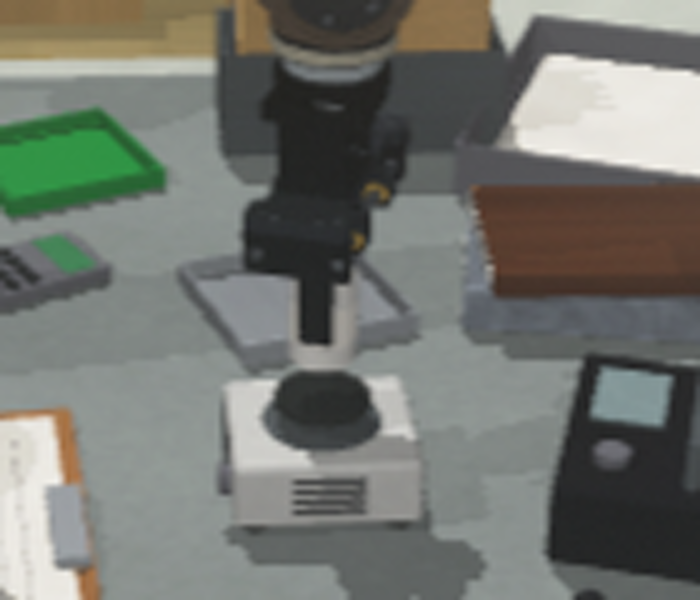

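The bottle is upright over the pad at crop (325,330), with its foot about 30 mm above the pad top. Now I press.

{"op": "jog_arm", "data": {"motion": [[0,0,0,0,0,6,10],[0,0,0,0,0,8,10],[0,0,0,0,0,7,10],[0,0,0,0,0,5,10],[0,0,0,0,0,4,10],[0,0,0,0,0,3,10],[0,0,0,0,0,3,10],[0,0,0,0,0,2,10],[0,0,0,0,0,0,10]]}}

```text
t: 8.98
eef_pos: [536.6, 42.0, 171.3]
tcp_rot: [3.141, 0.0, 2.814]
ft_force: [-2.8, 0.4, 3.9]
opening: 0.48
grip_force: 30.0
```

{"op": "jog_arm", "data": {"motion": [[0,0,0,0,0,1.5,10],[0,0,0,0,0,0,10]]}}

```text
t: 9.22
eef_pos: [536.6, 42.0, 169.8]
tcp_rot: [3.142, 0.0, 2.814]
ft_force: [-2.3, -1.1, 5.2]
opening: 0.475
grip_force: 30.0
```

{"op": "jog_arm", "data": {"motion": [[0,0,0,0,0,1,10],[0,0,0,0,0,1,10],[0,0,0,0,0,0,10]]}}

```text
t: 9.6
eef_pos: [536.6, 42.0, 167.8]
tcp_rot: [3.141, 0.0, 2.814]
ft_force: [-2.7, 0.3, 6.1]
opening: 0.477
grip_force: 30.0
```

{"op": "jog_arm", "data": {"motion": [[0,0,0,0,0,0.8,10],[0,0,0,0,0,0,10]]}}

```text
t: 9.85
eef_pos: [536.6, 42.0, 167.2]
tcp_rot: [3.141, 0.0, 2.814]
ft_force: [-3.7, -0.8, 7.2]
opening: 0.479
grip_force: 30.0
```

{"op": "jog_arm", "data": {"motion": [[0,0,0,0,0,0.6,10],[0,0,0,0,0,0,10]]}}

```text
t: 10.1
eef_pos: [536.6, 42.0, 167.1]
tcp_rot: [3.141, 0.001, 2.814]
ft_force: [-4.4, 0.1, 13.7]
opening: 0.479
grip_force: 30.0
```

{"op": "jog_arm", "data": {"motion": [[0,0,0,0,0,0.5,10],[0,0,0,0,0,0,10]]}}

```text
t: 10.35
eef_pos: [536.6, 42.0, 167.0]
tcp_rot: [3.141, 0.001, 2.814]
ft_force: [-6.2, -0.7, 19.6]
opening: 0.483
grip_force: 30.0
```

The force climbs steeply with no further travel, so the pad is on its stop. I hold for about 1 s and check.

{"op": "jog_arm", "data": {"motion": [[0,0,0,0,0,0,10],[0,0,0,0,0,0,10],[0,0,0,0,0,0,10],[0,0,0,0,0,0,10],[0,0,0,0,0,0,10],[0,0,0,0,0,0,10],[0,0,0,0,0,0,10]]}}

```text
t: 11.22
eef_pos: [536.6, 42.0, 167.1]
tcp_rot: [3.141, 0.001, 2.814]
ft_force: [-5.9, -0.8, 18.6]
opening: 0.476
grip_force: 30.0
```

{"op": "jog_arm", "data": {"motion": [[0,0,0,0,0,-2,10],[0,0,0,0,0,-4,10],[0,0,0,0,0,-6,10],[0,0,0,0,0,-8,10],[0,0,0,0,0,-8,10],[0,0,0,0,0,-8,10],[0,0,0,0,0,-6,10],[0,0,0,0,0,-4,10],[0,0,0,0,0,0,10]]}}

```text
t: 12.35
eef_pos: [536.6, 42.0, 212.1]
tcp_rot: [3.141, 0.0, 2.814]
ft_force: [1.4, -0.2, -1.5]
opening: 0.479
grip_force: 30.0
```

```bash
python3 - <<'E'
from h import *
c=env.read_camera("side");a=c["color"][120:240,210:350]
cv2.imwrite("pics/s3.png",cv2.resize(a,(700,600),interpolation=cv2.INTER_CUBIC)[...,::-1])
W=cloud(c);m=(np.hypot(W[...,0]-537,W[...,1]-42)<45)&(W[...,2]>100)&(W[...,2]<210)&(c["color"].min(2)>120)
print(m.sum(),W[m].min(0),W[m].max(0))
E
```

```text
126 [512.20873086  14.10389178 110.37401482] [556.05406117  45.42435709 175.04490427]
```

View pics/s3.png

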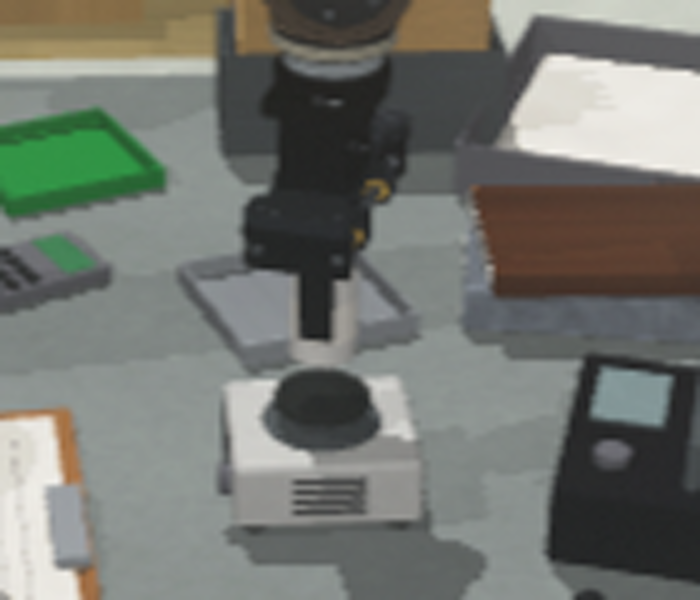

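The bottle is still upright in the grip at crop (325,320), and the pad has come back up. On to the tray.

{"op": "jog_arm", "data": {"motion": [[0,0,0,3,10,0,10],[0,0,0,6,18,0,10],[0,0,0,9,27,0,10],[0,0,0,10,30,0,10],[0,0,0,10,30,0,10],[0,0,0,10,30,0,10],[0,0,0,10,30,0,10],[0,0,0,10,30,0,10],[0,0,0,8,25,0,10],[0,0,0,5,15,0,10]]}}

```text
t: 13.65
eef_pos: [538.0, 302.2, 211.6]
tcp_rot: [-3.141, -0.0, 2.815]
ft_force: [0.0, 0.6, -2.3]
opening: 0.483
grip_force: 30.0
```

{"op": "jog_arm", "data": {"motion": [[0,0,0,2,7,0,10],[0,0,0,0,0,5,10],[0,0,0,0,0,10,10],[0,0,0,0,0,16,10],[0,0,0,0,0,20,10],[0,0,0,0,0,20,10],[0,0,0,0,0,14,10],[0,0,0,0,0,8,10],[0,0,0,0,0,4,10],[0,0,0,0,0,0,10]]}}

```text
t: 14.9
eef_pos: [539.2, 307.3, 115.0]
tcp_rot: [3.141, 0.0, 2.814]
ft_force: [0.2, 0.5, -1.1]
opening: 0.482
grip_force: 30.0
```

{"op": "jog_arm", "data": {"motion": [[0,0,0,0,0,3,10],[0,0,0,0,0,3,10],[0,0,0,0,0,2,10],[0,0,0,0,0,1,10],[0,0,0,0,0,1,10],[0,0,0,0,0,0,10]]}}

```text
t: 15.65
eef_pos: [539.1, 307.3, 104.8]
tcp_rot: [3.142, -0.0, 2.814]
ft_force: [-0.4, -0.7, -2.7]
opening: 0.484
grip_force: 30.0
```

{"op": "jog_arm", "data": {"motion": [[0,0,0,0,0,0.6,10],[0,0,0,0,0,0,10]]}}

```text
t: 15.9
eef_pos: [539.1, 307.3, 104.3]
tcp_rot: [3.141, 0.0, 2.814]
ft_force: [0.2, 0.7, -1.2]
opening: 0.479
grip_force: 30.0
```

{"op": "jog_arm", "data": {"motion": [[0,0,0,0,0,0.4,10],[0,0,0,0,0,0,10]]}}

```text
t: 16.15
eef_pos: [539.1, 307.3, 104.2]
tcp_rot: [3.141, 0.0, 2.814]
ft_force: [-2.0, -0.4, 5.1]
opening: 0.48
grip_force: 30.0
```

{"op": "jog_arm", "data": {"motion": [[0,0,0,0,0,0.3,10],[0,0,0,0,0,0,10]]}}

```text
t: 16.4
eef_pos: [539.1, 307.3, 104.2]
tcp_rot: [3.141, 0.0, 2.814]
ft_force: [-3.0, -1.0, 8.4]
opening: 0.482
grip_force: 30.0
```

The bottle is in contact with the tray floor. I ease off slightly, open, then lift straight up.

{"op": "jog_arm", "data": {"motion": [[0,0,0,0,0,-0.5,10],[0,0,0,0,0,0,50],[0,0,0,0,0,0,60],[0,0,0,0,0,0,75],[0,0,0,0,0,0,90],[0,0,0,0,0,0,95],[0,0,0,0,0,0,95],[0,0,0,0,0,0,95],[0,0,0,0,0,0,95]]}}

```text
t: 17.52
eef_pos: [539.1, 307.3, 104.1]
tcp_rot: [3.141, 0.0, 2.814]
ft_force: [-0.4, -0.0, 0.1]
opening: 1.001
grip_force: 0.0
```

{"op": "jog_arm", "data": {"motion": [[0,0,0,0,0,-8,95],[0,0,0,0,0,-16,95],[0,0,0,0,0,-25,95],[0,0,0,0,0,-30,95],[0,0,0,0,0,-30,95],[0,0,0,0,0,-30,95],[0,0,0,0,0,-25,95],[0,0,0,0,0,-16,95],[0,0,0,0,0,-8,95],[0,0,0,0,0,0,95]]}}

```text
t: 18.77
eef_pos: [539.1, 307.3, 292.2]
tcp_rot: [3.141, 0.0, 2.814]
ft_force: [0.2, 0.0, -0.3]
opening: 0.999
grip_force: 0.0
```

```bash
python3 - <<'E'
from h import *
c=env.read_camera("side");a=c["color"][120:240,210:350]
cv2.imwrite("pics/s4.png",cv2.resize(a,(700,600),interpolation=cv2.INTER_CUBIC)[...,::-1])
W=cloud(c);m=(np.hypot(W[...,0]-539,W[...,1]-308)<45)&(W[...,2]>25)&(W[...,2]<150)
print(m.sum(),W[m].min(0),W[m].max(0))
E
```

```text
198 [515.4185394  277.17108965  25.00974079] [560.65478817 323.11687245  96.32737272]
```

View pics/s4.png

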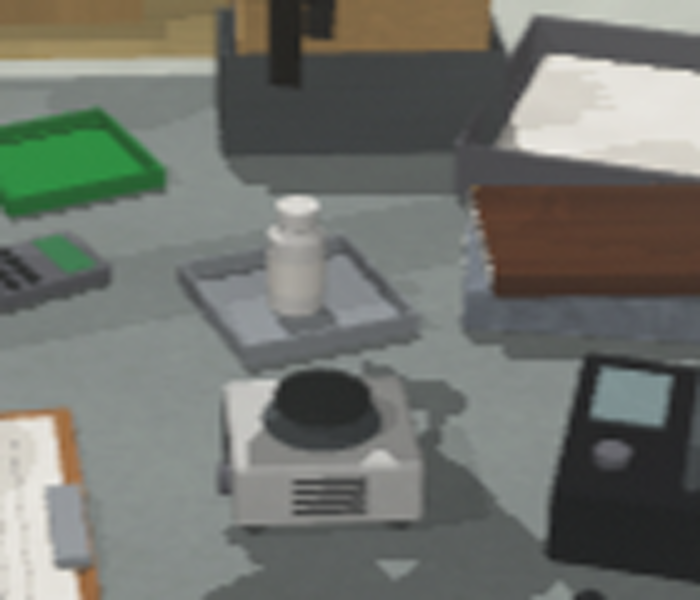

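The bottle stands upright in the middle of the steel tray at crop (297,260), and the gripper is clear.

```bash
python3 -c "
from cell import env
print(env.job_done())"
```

```text
the job is handed in; nothing more can be done
None
```

The sample bottle was pressed onto the mixer pad down to its stop, held there for about a second, then set upright in the steel tray and released; the job is handed in, at about 19 s of the 58 s allowed.

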